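Open the tumbler's drain, then set the rinse water to half

TASK

The vibratory stone tumbler is ready to be rinsed. Pushing with a fingertip, without gripping or forcing anything, first push the red drain lever round until the drain valve is fully open (lever in line with its pipe), and only then push the blue water lever round to half open, midway between across and in line with its pipe, and leave both there. Leave the stone, the caliper, the rubber barrel and the bucket lid where they are.

Things in the scene. Friction and masses are not known exactly. Their poses are not given: they have to be found in the camera images.
- rinse_set: fixed bowl tumbler and its two lines. Origin on the top (z 0) midway between the valves, z up. Pipes run level along its y, axes 80 mm up: grey drain pipe (25 mm) at x +70 mm, copper water pipe (21 mm) at x -70. Tumbler (250 mm wide, 260 high) at x +85, y +430; water riser at x -70, y +430, 295 mm high. At y below +200 nothing of it is higher than 130 mm
- drain_stem (a point): point on the upright turning axis of the drain valve (rinse_set x +70, y +100 mm), at the mid-height of the red sleeve, 125 mm above the top
- drain_lever_sleeve (a point): point on the red sleeve of the drain lever, 75 mm from its turning axis, mid-width and mid-thickness; moves with the lever. The sleeve runs from 44 to 100 mm from the axis, is 20 mm wide and 10 mm thick (120 to 130 mm above the top); when over the pipe, 27 mm are free between them. Red = drain
- drain_lever (a joint): red drain lever, rad: 0 = shut, across the pipe, pointing to -x of rinse_set; grows counter-clockwise seen from above; 1.571 = fully open at its stop, in line with the pipe, pointing to -y of rinse_set. Starts between 0 and 0.45. Turns stiffly (0.4 N m, 5 to 6 N at the sleeve), stays where left
- water_stem (a point): point on the upright turning axis of the water valve (rinse_set x -70, y -100 mm), at the mid-height of the blue sleeve, 125 mm above the top
- water_lever_sleeve (a point): point on the blue plastic sleeve of the water lever, 75 mm from the turning axis, in the middle of its width and thickness; moves with the lever; same sizes as the red one. Blue lever = water.
- water_lever (a joint): angle of the blue water lever, rad: 0 = shut, lever across the pipe and pointing to +x of rinse_set; grows counter-clockwise seen from above; 0.785 = half open; 1.571 = fully open at its stop, in line with the pipe and pointing to +y of rinse_set. It starts shut or up to 0.25 open; same stiffness as the drain lever.
- onyx: bystander: glossy black onyx tumblestone, a flattish pebble 36 mm across and 21 mm high, lying loose on the top near the water valve; origin at its underside
- caliper: bystander: chrome slide caliper 235 mm long, 75 mm wide over the jaws, 14 mm thick, lying on the top beyond the drain pipe; origin under the middle of its beam, x along the beam
- barrel: bystander: black hexagonal rubber tumbling barrel, 120 mm across the corners, 131 mm high with its steel knob, standing on the top to the right of the drain pipe's end; origin at the centre of its underside
- bucket_lid: bystander: yellow plastic bucket lid, 220 mm across and 18 mm high, lying rim up to the right of the pipes; origin at the centre of its underside

How it is judged (in metres and radians):
On the way, in this order (a step that is already met when the one before it is completed fails the run):
1. the red drain lever is pushed fully open, in line with its pipe (value of joint drain_lever above 1.43 rad and value of joint water_lever below 0.5 rad), for 0.2 s.
2. then the blue water lever is set half open (value of joint water_lever between 0.625 and 0.945 rad), for 0.2 s.
At the end, for the whole second after the job is handed in: The red drain lever stands fully open, within 8 degrees (0.14 rad) of its stop in line with the pipe; the blue water lever stands at half, 45 degrees give or take 9 (0.16 rad); both at rest; the stone, caliper, barrel and lid lie within 15 mm of where they were (all of step 2 and value of joint drain_lever above 1.43 rad and velocity of joint drain_lever between -0.05 and 0.05 rad/s and velocity of joint water_lever between -0.05 and 0.05 rad/s and distance of each of onyx, caliper, barrel, bucket_lid from where it was at the start of the episode below 0.015 m); the robot touches nothing.
It fails at once if the water is opened while the drain is not yet open (value of joint water_lever above 0.5 rad and value of joint drain_lever below 1.4 rad).
It fails at once if a lever or pipe is gripped hard or forced (over 38 N on the fingers) (contact force between the fingers and rinse_set above 38 N).
It fails at once if something other than the fingers shoves the set (contact force between the arm and rinse_set above 8 N).
It fails at once if the stone, caliper, barrel or bucket lid is lifted, carried or knocked away (over 20 mm) (distance of any of onyx, caliper, barrel, bucket_lid from where it was at the start of the episode above 0.02 m).
It also fails if it takes over 58 s, if anything falls off the work surface, if the arm or the gripper's body presses on something with over 40 N, if the wrist force passes 120 N, or if a joint passes its speed limit or range.

ROBOT

A 6-joint arm with a two-finger parallel gripper is mounted at the origin on the work surface. World frame = base frame: x ahead of the robot, y to its left, z up, the work surface at z = 0. Lengths are in mm, angles in degrees, forces in N, time in s.
With the tool pointing down it reaches from about 275 to 750 mm from the base axis. Payload 10.2 kg.
Tool frame: the origin (TCP) lies between the finger pads; the fingertips stand 22 mm ahead of it and the grasp point (between the pads) lies 3 mm ahead of it; z points along the fingers, x is the direction in which the jaws open and shut, and the axes are right-handed (so a half turn about z gives the same grasp; the last joint's range is limited). The gripper opens to 85 mm and grips with 20 to 120 N. Pads are 22 mm wide; open, the fingers measure 114 mm over their backs; the gripper's body (76 mm by 85 mm) begins 54 mm behind the grasp point. The pads swing forward as they close: fully open they stand 13 mm farther back than shut.
Start: joints at [-83.388, 17.928, 85.812, -0, 76.261, -12.8], TCP at [174.474, -495.167, 253.294] pointing down, gripper open.
Joint ranges: [-168.41, 168.41], [-55.51, 124.54], [10.69, 146.95], [-70.63, 250.63], [1, 178], [-165.06, 165.06]. Speed limits (degrees/s): [136.94, 136.94, 172.46, 180, 180, 180].

INTERFACE

Orientations are given as [roll, pitch, yaw] about the fixed x, y, z axes, in that order (R = Rz(yaw) Ry(pitch) Rx(roll)).
In Python, from bench import r gives the robot as it stands. The module is installed in compiled form; this text tells all that it offers.
- The arm moves only by the shell command python3 -m handwheel 'ROWS' [OPENING]. ROWS is JSON, a list that holds one entry, the list of rows, each a list of 6 numbers: the shift along the tool's x, y, z in mm, then the turn, a rotation vector about the tool's x, y, z in degrees. A call has 1 to 10 rows; each row is the pose to reach, as a shift and turn from the pose measured when the call began, along the tool's axes at that moment; what a row does not reach only later rows make up. A row lasts 1/10 s, in which the tool goes at most 50 mm and 8.59 degrees, less where a joint would pass 70% of its speed; a pose out of reach is approached as far as the arm can. A call with a gripper value outside its range is refused whole. OPENING is the opening, from 0 (shut) to 1 (fully open), set as the call begins (- or left out, the last holds). The fingers move at their own pace and stop on an object; the grip force is fixed at half the most. Time passes only in rows, so rows that repeat a pose let the fingers close. It gives the time, the measured TCP pose, the force and the opening at its end, in the units of the state.
- r.read_state(): the state, without advancing time (a new reading comes with each control period).
- r.snapshot(name): name is "scene" or "top" or "wrist"; returns a dict with "image" (420x560x3 uint8, blue, green, red), "depth" (420x560 float32, mm along the optical axis (not along the pixel's ray), 0 where there is no reading), "fovy" (degrees; the focal length in pixels is half the picture's height over the tangent of half this angle, whatever the lens; pixels are square), "cx", "cy" (the principal point, pixels), "T" (4x4, takes a point from camera to world coordinates). Camera axes: x right, y down, z forward; pixel columns grow to the right and rows downward; lengths in mm; the calibration is good to about 2 mm. A picture is of the moment at which its call begins.
- r.hand_in(): hands the job in, once; it reports no verdict.
The state is a dict: "time": time; "qpos": joint angles; "dq": joint speeds; "joint_efforts": joint torques, N m; "eef_pos": TCP position; "tcp_rot": TCP orientation; "force": force on the tool from outside, world axes, zero at the start; "wrist_torque": the same for the moment, N m; "grip_width": finger opening in mm.
Only numpy, scipy, OpenCV 4.12 (cv2) and the standard library are available. Lean on these libraries where they do the work, as an engineer would, in place of code of your own. Each camera call takes 0.05 s, during which the arm holds its last target.

## Working session

There is one attempt and no reset: what is moved stays moved. The work goes in short steps, Python scripts to look and compute and a shell command to move; the robot and the scene stay as the last step left them, time stands still between calls to the robot, and variables do not carry over. Pictures are saved under pics/ and viewed, and the job is handed in when it is done.

```bash
mkdir -p pics
python3 - <<'E'
from bench import r
import cv2
s=r.read_state();print(s)
for n in("scene","top","wrist"):
    d=r.snapshot(n);cv2.imwrite(f"pics/{n}0.png",d["image"]);print(n,d["fovy"],d["cx"],d["cy"],d["T"].round(3).tolist())
E
```

```text
{'time': 0.0, 'qpos': array([-8.33881542e+01,  1.79584691e+01,  8.58527929e+01,  2.44121913e-05,
        7.62600951e+01, -1.27996935e+01]), 'dq': array([ 0.04212117, -0.00321513,  0.02958694,  0.06473804,  0.04902367,
       -0.02472022]), 'joint_efforts': array([ 3.48466738e-04, -4.12266469e+01, -2.59748268e+01, -1.07827639e-04,
        4.09423184e-03, -2.88862668e-05]), 'eef_pos': array([ 174.44862702, -494.93676175,  252.75175455]), 'tcp_rot': array([-1.79984168e+02,  6.95786282e-02, -7.05884569e+01]), 'force': array([ 0.36140093, -0.26683341,  0.33694966]), 'wrist_torque': array([ 0.02197214, -0.02318577,  0.01748103]), 'grip_width': 85.08463820603338}
scene 43.282011900292716 281.52035603325385 207.1817587225367 [[-0.89, 0.253, -0.378, 931.507], [0.455, 0.535, -0.712, 609.53], [0.022, -0.806, -0.592, 707.208], [0.0, 0.0, 0.0, 1.0]]
top 44.633491350824926 282.5943729737184 210.28233414686397 [[-0.006, -0.992, 0.127, 447.948], [-0.999, 0.01, 0.034, -124.554], [-0.035, -0.127, -0.991, 1055.257], [0.0, 0.0, 0.0, 1.0]]
wrist 58.38172889953303 272.5976832878364 204.6145263070732 [[0.331, -0.901, -0.281, 244.522], [-0.944, -0.317, -0.097, -470.352], [-0.002, 0.297, -0.955, 373.12], [0.0, 0.0, 0.0, 1.0]]
```

View pics/scene0.png

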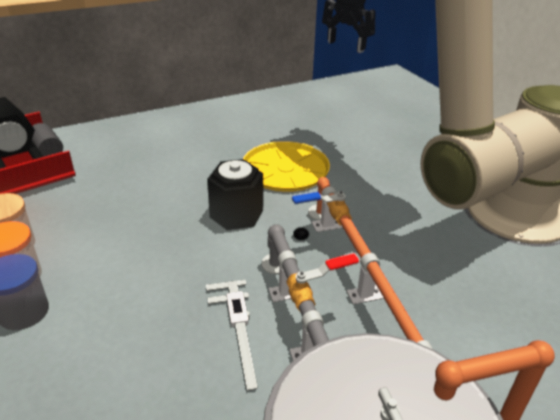

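View pics/top0.png

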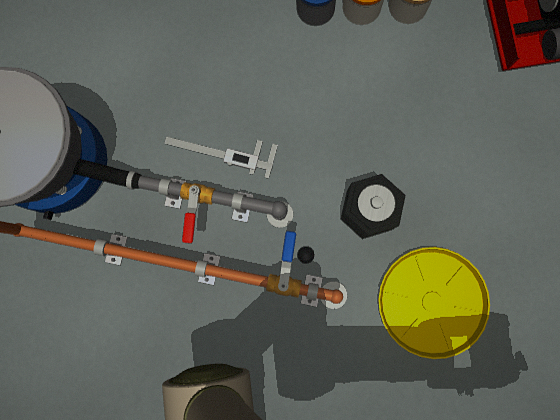

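View pics/wrist0.png

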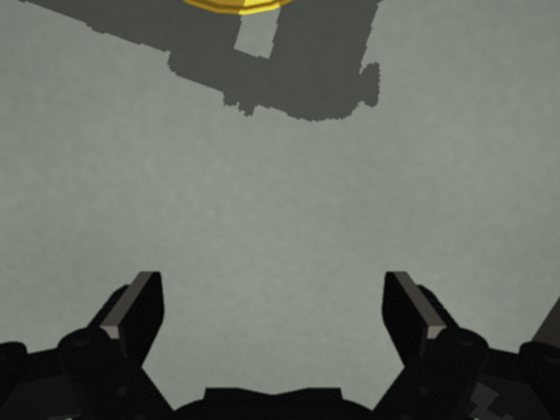

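The top view shows the red sleeve at about (189,228), the drain stem at (194,190), the blue sleeve at (289,246), the water stem at (284,285) and the onyx at (306,255). World x points up in the picture and y points left. Next I measure.

```bash
cat > h.py <<'E'
from bench import r
import numpy as np,cv2
def f(d): return d["image"].shape[0]/2/np.tan(np.radians(d["fovy"]/2))
def rays(d,uv):
    uv=np.atleast_2d(uv).astype(float);F=f(d)
    c=np.c_[(uv[:,0]-d["cx"])/F,(uv[:,1]-d["cy"])/F,np.ones(len(uv))]
    return d["T"][:3,3],c@d["T"][:3,:3].T
def atz(d,uv,z):
    o,v=rays(d,uv);return o+v*((z-o[2])/v[:,2])[:,None]
def cloud(d,mask):
    vv,uu=np.nonzero(mask&(d["depth"]>0));o,v=rays(d,np.c_[uu,vv]);return o+v*d["depth"][vv,uu][:,None]
def masks(d):
    h=cv2.cvtColor(d["image"],cv2.COLOR_BGR2HSV);H,S,V=h[...,0].astype(int),h[...,1],h[...,2]
    return {"red":((H<5)|(H>174))&(S>190)&(V>90),"blue":(abs(H-108)<10)&(S>150)&(V>80)}
def crop(d,name,x0,y0,w,h,k):
    cv2.imwrite("pics/"+name+".png",cv2.resize(d["image"][y0:y0+h,x0:x0+w],None,fx=k,fy=k,interpolation=cv2.INTER_CUBIC))
E
python3 - <<'E'
from h import *
d=r.snapshot("top");crop(d,"top1",150,160,200,150,4)
for n,box in(("red",(175,200,205,250)),("blue",(275,225,305,270))):
    m=masks(d)[n];k=np.zeros_like(m);k[box[1]:box[3],box[0]:box[2]]=1;m&=k
    p=cloud(d,m);p=p[p[:,2]>60]
    rect=cv2.minAreaRect(p[:,:2].astype(np.float32));print(n,len(p),np.median(p,0),rect,cv2.boxPoints(rect).round().tolist())
s=r.snapshot("scene");crop(s,"sc1",240,170,160,150,5)
for n,box in(("red",(320,245,365,280)),("blue",(285,185,325,210))):
    m=masks(s)[n];k=np.zeros_like(m);k[box[1]:box[3],box[0]:box[2]]=1;m&=k
    p=cloud(s,m);print(n,len(p),np.median(p,0),p.min(0),p.max(0))
E
```

```text
red 300 [536.11613149  79.89565588 127.79704445] ((537.1138916015625, 80.03672790527344), (19.255847930908203, 54.33495330810547), 84.64871215820312) [[509.0, 73.0], [563.0, 68.0], [565.0, 87.0], [511.0, 92.0]]
blue 307 [ 501.36604288 -104.17660169  128.31969826] ((501.59844970703125, -103.49267578125), (18.647994995117188, 54.06629180908203), 81.18048858642578) [[473.0, -109.0], [527.0, -117.0], [530.0, -98.0], [476.0, -90.0]]
red 262 [541.45307032  88.02953724 128.07548826] [514.53273576  74.73390411 122.89208025] [565.87936368  97.2579308  130.94683319]
blue 170 [504.1509172  -95.85979736 127.7411721 ] [ 477.02227345 -109.49418048  122.36033498] [530.74104763 -85.77512163 130.91692261]
```

View pics/top1.png

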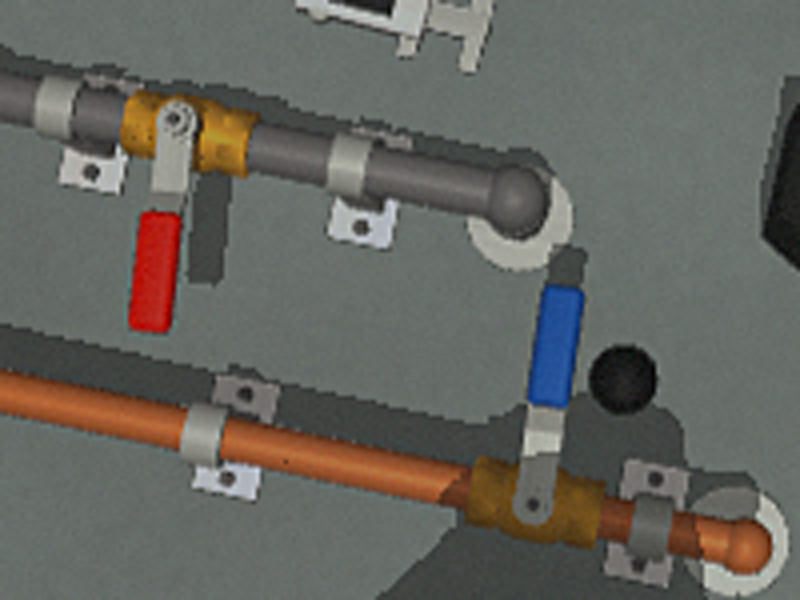

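View pics/sc1.png

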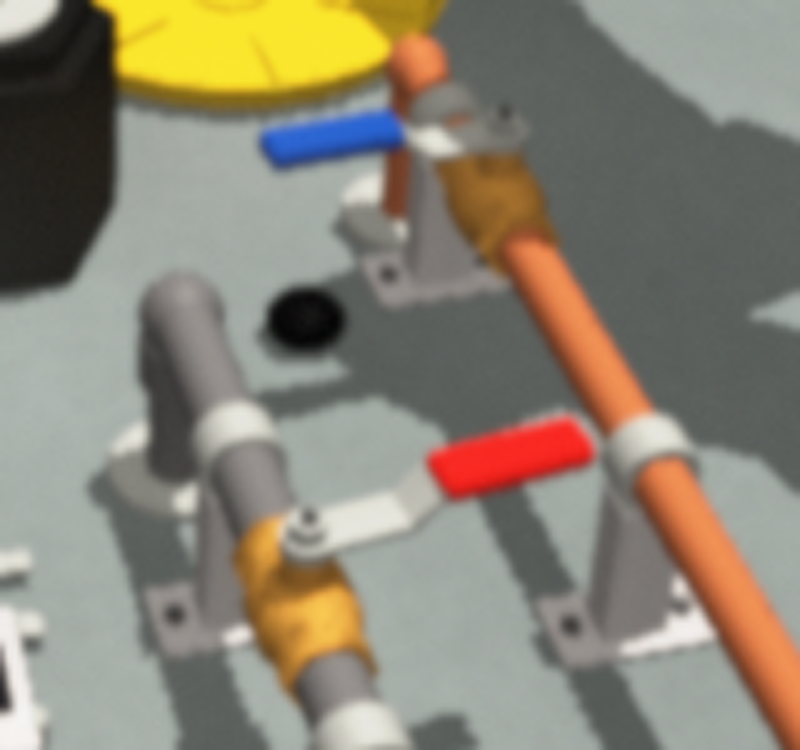

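Run:
```python
from h import *
from itertools import product
t=r.snapshot("top");s=r.snapshot("scene")
P={"drain":((194.5,189.5),(301.4,275)),"water":((283.2,286),(341,194.3)),"red":((188.8,227.7),(342,261.5)),"blue":((289,246.5),(306.5,197.5))}
for n,(a,b) in P.items():
    o1,v1=rays(t,a);o2,v2=rays(s,b);v1=v1[0];v2=v2[0]
    k=np.linalg.lstsq(np.c_[v1,-v2],o2-o1,rcond=None)[0];p,q=o1+k[0]*v1,o2+k[1]*v2
    print(n,"tri",((p+q)/2).round(1),"gap",(p-q).round(1), "depth top",(o1+v1*t["depth"][int(a[1]),int(a[0])]).round(1),"scene",(o2+v2*s["depth"][int(b[1]),int(b[0])]).round(1))
for n,a,b in(("drain pipe",(279.5,210),(150,178)),("water",(336,296),(150,256))):
    A=atz(t,[a,b],90);dd=A[1]-A[0];print(n,A.round(1).tolist(),np.degrees(np.arctan2(-dd[0],dd[1])))
```

```text
drain tri [608.5  73.4 113.5] gap [ 2.4 -1.5  0.1] depth top [608.   70.5 123.7] scene [609.4  77.7 117.3]
water tri [428.5 -92.3 114.2] gap [ 2.1 -1.5 -0.1] depth top [429.8 -93.4 125.3] scene [433.1 -83.7 120.8]
red tri [536.3  81.2 120.7] gap [ 1.7 -1.1 -0.1] depth top [536.3  78.8 128.7] scene [539.8  87.5 127.1]
blue tri [ 500.1 -103.6  120.8] gap [ 1.9 -1.2  0.1] depth top [ 500.5 -104.4  129.6] scene [504.7 -93.8 128.4]
drain pipe [[572.3, -86.0, 90.0], [637.3, 164.7, 90.0]] -14.536643991613998
water [[410.3, -190.2, 90.0], [486.7, 160.5, 90.0]] -12.298313056206656
```

The red lever is about 0.11 rad open and the blue about 0.06. The set's yaw is about -12.5°, and the stems are near (608.5, 73.5) and (428.5, -92). I'll shut the fingers, move above the red lever's clockwise side and refine with the wrist camera.

```bash
cat >> h.py <<'E'
from scipy.spatial.transform import Rotation as Ro
def row(pos,yaw):
    s=r.read_state();R=Ro.from_euler("xyz",s["tcp_rot"],degrees=True);G=Ro.from_euler("xyz",[180,0,yaw],degrees=True)
    return np.r_[R.inv().apply(np.array(pos)-s["eef_pos"]),(R.inv()*G).as_rotvec(degrees=True)].round(1).tolist()
def st():
    s=r.read_state();print("t",s["time"],"pos",s["eef_pos"].round(1),"rot",s["tcp_rot"].round(1),"F",s["force"].round(1),"grip",round(s["grip_width"],1))
E
python3 - <<'E'
from h import *
print(row([440,20,280],-6))
E
```

```text
[-397.6, -421.6, -26.7, -0.0, 0.0, -64.6]
```

Run:
```python
from h import *
print(row([530,40,300],-6))
```

```text
[-386.6, -513.2, -46.7, -0.0, 0.0, -64.6]
```

```bash
python3 -m handwheel '[[[-24,-32,-46,0,0,-4],[-48,-64,-46,0,0,-8],[-72,-96,-46,0,0,-12],[-96,-128,-46,0,0,-16],[-120,-160,-46,0,0,-20],[-144,-192,-46,0,0,-24],[-168,-224,-46,0,0,-28],[-192,-256,-46,0,0,-32],[-216,-288,-46,0,0,-36],[-240,-320,-46,0,0,-40]]]' 0
python3 - <<'E'
from h import *
st();print(row([530,40,300],-6))
E
```

```text
time: 1.35
eef_pos: [397.1, -160.9, 299.4]
tcp_rot: [-180.0, -0.0, -30.4]
force: [0.6, 0.2, 1.1]
grip_width: -0.1
t 1.35 pos [ 397.1 -160.9  299.4] rot [-180.    -0.   -30.4] F [0.6 0.2 1.1] grip -0.1
[12.8, -240.5, -0.5, -0.0, -0.0, -24.4]
```

```bash
python3 -m handwheel '[[[2,-40,0,0,0,-4],[4,-80,0,0,0,-8],[6,-120,0,0,0,-12],[8,-160,0,0,0,-16],[10,-200,0,0,0,-20],[13,-240,0,0,0,-24.4],[13,-240,0,0,0,-24.4],[13,-240,0,0,0,-24.4]]]' 0
python3 - <<'E'
from h import *
st();d=r.snapshot("wrist");cv2.imwrite("pics/w1.png",d["image"]);print(d["T"].round(2).tolist())
E
```

```text
time: 2.15
eef_pos: [529.9, 39.8, 299.1]
tcp_rot: [180.0, 0.0, -6.0]
force: [0.0, -0.6, 0.0]
grip_width: -0.3
t 2.15 pos [529.9  39.8 299.1] rot [180.   0.  -6.] F [ 0.  -0.6  0. ] grip -0.3
[[0.99, -0.1, -0.03, 536.58], [-0.11, -0.95, -0.29, 114.61], [-0.0, 0.3, -0.96, 419.38], [0.0, 0.0, 0.0, 1.0]]
```

View pics/w1.png

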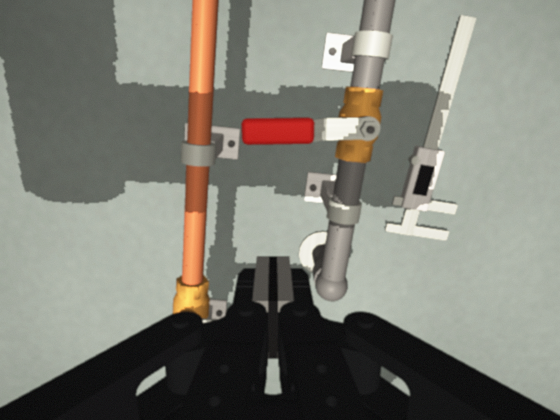

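The wrist view shows the red sleeve centred at (278,131), the drain stem nut at (369,128) and the grey pipe's end at (332,287). The fingers block most of the blue valve.

Run:
```python
from h import *
d=r.snapshot("wrist")
print("stem",atz(d,[369.5,128],122).round(1),"sleeve",atz(d,[278,131],130).round(1), "ends",atz(d,[[243,131],[314,131]],130).round(1).tolist(),"edges",atz(d,[[278,118.5],[278,143.5]],130).round(1).tolist(), "pipe ends",atz(d,[[376,10],[332,287]],87).round(1).tolist())
o,v=rays(d,[[369.5,128],[278,131]]);print((o+v*np.array([d["depth"][128,369],d["depth"][131,278]])[:,None]).round(1))
t=r.snapshot("top")
print("top cam sleeve z130",atz(t,[188.8,227.7],130),"stem z122",atz(t,[194.5,189.5],122))
```

```text
stem [[607.8  76.4 122. ]] sleeve [[536.6  82.6 130. ]] ends [[510.2, 85.4, 130.0], [563.9, 79.7, 130.0]] edges [[537.6, 91.8, 130.0], [535.7, 73.2, 130.0]] pipe ends [[624.2, 164.4, 87.0], [574.3, -80.0, 87.0]]
[[606.9  76.8 125.5]
 [536.6  82.5 129.5]]
top cam sleeve z130 [[536.21922862  78.54294426 130.        ]] stem z122 [[608.26069538  70.88988902 122.        ]]
```

Run:
```python
from h import *
print(row([536,116,200],-5),row([536,116,128],-5))
```

```text
[-1.9, -77.7, 99.6, 0.0, -0.0, -1.1] [-1.9, -77.7, 171.6, 0.0, -0.0, -1.1]
```

```bash
python3 -m handwheel '[[[-2,-39,20,0,0,-1],[-2,-78,50,0,0,-1],[-2,-78,90,0,0,-1],[-2,-78,120,0,0,-1],[-2,-78,145,0,0,-1],[-2,-78,160,0,0,-1],[-2,-78,172,0,0,-1],[-2,-78,172,0,0,-1]]]' 0
python3 - <<'E'
from h import *
st();d=r.snapshot("wrist");cv2.imwrite("pics/w2.png",d["image"])
s=r.snapshot("scene");crop(s,"sc2",240,130,180,180,3)
D=np.array([607.8,75])
def tgt(th,off):
    a=np.radians(th);u=np.array([np.cos(a),np.sin(a)]);n=np.array([-u[1],u[0]])
    p=D+75*u+off*n;return row([*p,128],th-180)
for th in range(174,262,6): print(th,tgt(th,-21))
E
```

```text
time: 3.1
eef_pos: [535.4, 115.6, 126.6]
tcp_rot: [180.0, 0.1, -5.2]
force: [0.3, 0.2, 0.9]
grip_width: -0.3
t 3.1 pos [535.4 115.6 126.6] rot [ 1.8e+02  1.0e-01 -5.2e+00] F [0.3 0.2 0.9] grip -0.3
174 [0.2, 12.2, 0.4, 0.0, -0.1, 0.8]
180 [-1.7, 20.1, 0.4, 0.0, -0.1, -5.2]
186 [-2.8, 28.2, 0.4, 0.0, -0.1, -11.2]
192 [-3.0, 36.4, 0.4, 0.0, -0.1, -17.2]
198 [-2.3, 44.5, 0.4, 0.0, -0.1, -23.2]
204 [-0.8, 52.5, 0.4, 0.0, -0.1, -29.2]
210 [1.5, 60.3, 0.4, 0.0, -0.1, -35.2]
216 [4.6, 67.9, 0.4, 0.0, -0.1, -41.2]
222 [8.5, 75.0, 0.4, 0.0, -0.1, -47.2]
228 [13.1, 81.7, 0.4, 0.0, -0.1, -53.2]
234 [18.4, 87.9, 0.4, 0.0, -0.1, -59.2]
240 [24.3, 93.5, 0.4, 0.1, -0.1, -65.2]
246 [30.8, 98.5, 0.4, 0.1, -0.1, -71.2]
252 [37.8, 102.8, 0.4, 0.1, -0.1, -77.2]
258 [45.1, 106.3, 0.4, 0.1, -0.1, -83.2]
```

View pics/w2.png

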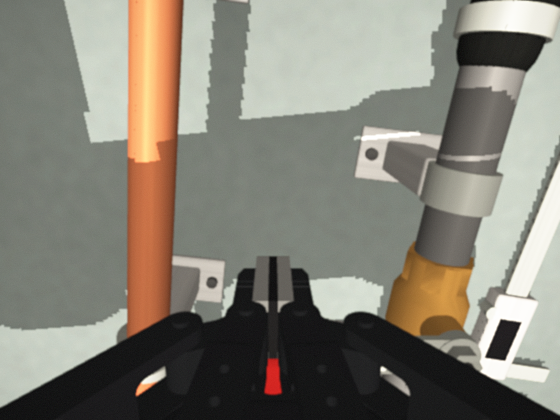

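View pics/sc2.png

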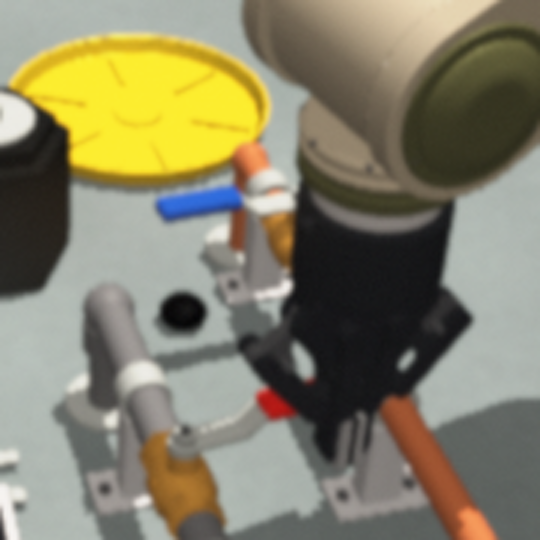

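The fingers are behind the red sleeve (it shows past them at (273,378)) with free space around them. Now I push along the arc.

```bash
python3 -m handwheel '[[[0,6,0,0,0,0],[0,12,0,0,0,0],[-1,16,0,0,0,-2],[-1.7,20,0,0,0,-5.2],[-2.3,24,0,0,0,-8.2],[-2.8,28,0,0,0,-11.2],[-3,32,0,0,0,-14],[-3,36.4,0,0,0,-17.2],[-2.7,40.5,0,0,0,-20.2],[-2.3,44.5,0,0,0,-23.2]]]' 0
cat >> h.py <<'E'
def tg(D,th,off,z,flip=180,rad=75):
    a=np.radians(th);u=np.array([np.cos(a),np.sin(a)]);n=np.array([-u[1],u[0]])
    return row([*(np.array(D)+rad*u+off*n),z],th-flip)
E
python3 - <<'E'
from h import *
st();t=r.snapshot("top");crop(t,"t3",150,160,200,150,4)
s=r.snapshot("scene");crop(s,"sc3",240,130,180,180,3)
for th in range(198,266,4): print(th,tg([607.8,75],th,-21,127))
E
```

```text
time: 4.2
eef_pos: [530.7, 72.2, 129.3]
tcp_rot: [-180.0, -0.3, 18.1]
force: [2.6, 7.8, 1.6]
grip_width: -0.0
t 4.2 pos [530.7  72.2 129.3] rot [-180.    -0.3   18.1] F [2.6 7.8 1.6] grip -0.0
198 [-0.5, -0.3, 2.2, 0.0, -0.2, 0.1]
202 [-1.8, 5.0, 2.2, 0.0, -0.2, -3.9]
206 [-2.7, 10.4, 2.2, 0.0, -0.2, -7.9]
210 [-3.3, 15.8, 2.2, 0.0, -0.2, -11.9]
214 [-3.4, 21.2, 2.2, 0.1, -0.2, -15.9]
218 [-3.2, 26.6, 2.2, 0.1, -0.2, -19.9]
222 [-2.6, 32.0, 2.2, 0.1, -0.2, -23.9]
226 [-1.6, 37.4, 2.2, 0.1, -0.2, -27.9]
230 [-0.3, 42.6, 2.3, 0.1, -0.2, -31.9]
234 [1.4, 47.8, 2.3, 0.1, -0.2, -35.9]
238 [3.5, 52.8, 2.3, 0.1, -0.2, -39.9]
242 [5.9, 57.7, 2.3, 0.1, -0.2, -43.9]
246 [8.6, 62.4, 2.3, 0.1, -0.2, -47.9]
250 [11.7, 66.9, 2.3, 0.1, -0.2, -51.9]
254 [15.0, 71.2, 2.3, 0.1, -0.2, -55.9]
258 [18.7, 75.2, 2.3, 0.1, -0.2, -59.9]
262 [22.6, 79.0, 2.4, 0.1, -0.2, -63.9]
```

View pics/sc3.png

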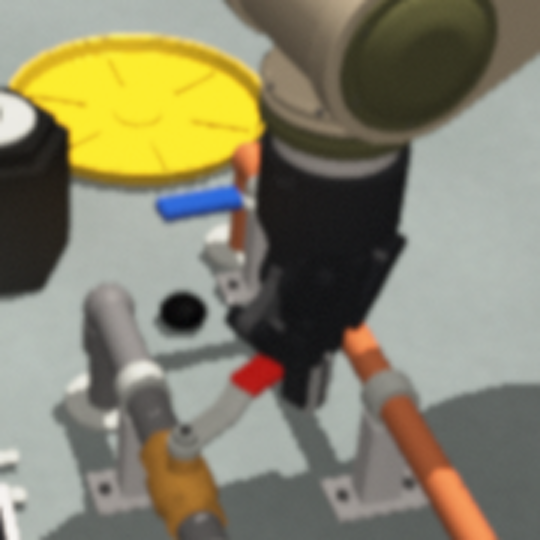

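View pics/t3.png

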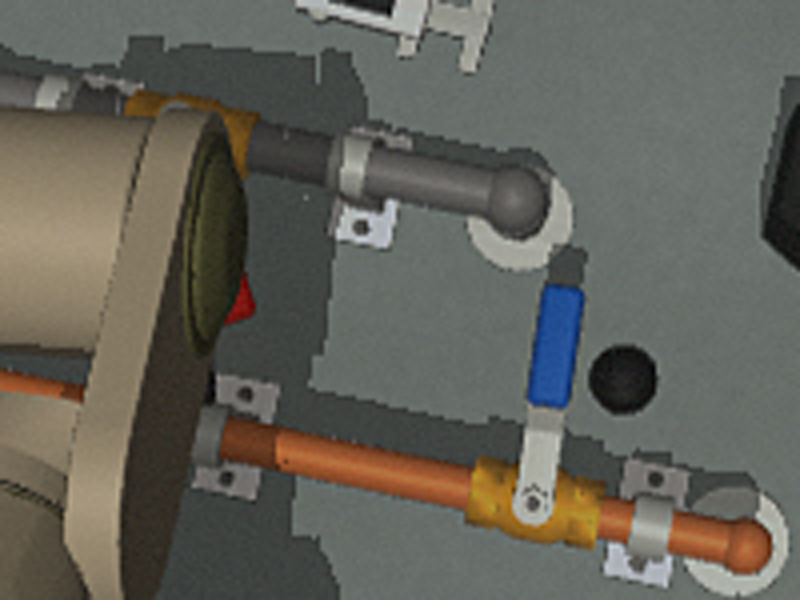

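The red lever follows the fingers at about 8 N, and blue has not moved. I continue.

```bash
python3 -m handwheel '[[[-1.8,5,2,0,0,-3.9],[-2.7,10.4,2,0,0,-7.9],[-3.3,15.8,2,0,0,-11.9],[-3.4,21.2,2,0,0,-15.9],[-3.2,26.6,2,0,0,-19.9],[-2.6,32,2,0,0,-23.9],[-1.6,37.4,2,0,0,-27.9],[-0.3,42.6,2,0,0,-31.9],[1.4,47.8,2,0,0,-35.9],[3.5,52.8,2,0,0,-39.9]]]' 0
python3 - <<'E'
from h import *
st()
for th in range(238,268,2): print(th,tg([607.8,75],th,-21,127))
E
```

```text
time: 5.3
eef_pos: [549.9, 23.0, 127.8]
tcp_rot: [179.9, -0.2, 58.1]
force: [-4.2, 5.8, 4.4]
grip_width: 0.0
t 5.3 pos [549.9  23.  127.8] rot [179.9  -0.2  58.1] F [-4.2  5.8  4.4] grip 0.0
238 [-0.2, 0.5, 0.8, 0.1, -0.2, 0.1]
240 [-0.9, 3.2, 0.8, 0.1, -0.2, -1.9]
242 [-1.5, 5.8, 0.8, 0.1, -0.2, -3.9]
244 [-2.0, 8.5, 0.9, 0.1, -0.2, -5.9]
246 [-2.4, 11.2, 0.9, 0.1, -0.2, -7.9]
248 [-2.7, 13.9, 0.9, 0.1, -0.2, -9.9]
250 [-2.9, 16.6, 0.9, 0.1, -0.2, -11.9]
252 [-3.1, 19.3, 0.9, 0.1, -0.2, -13.9]
254 [-3.1, 22.0, 0.9, 0.1, -0.2, -15.9]
256 [-3.1, 24.7, 0.9, 0.1, -0.2, -17.9]
258 [-2.9, 27.5, 0.9, 0.1, -0.2, -19.9]
260 [-2.7, 30.2, 0.9, 0.1, -0.2, -21.9]
262 [-2.3, 32.9, 0.9, 0.1, -0.2, -23.9]
264 [-1.9, 35.5, 0.9, 0.1, -0.2, -25.9]
266 [-1.3, 38.2, 0.9, 0.1, -0.2, -27.9]
```

```bash
python3 -m handwheel '[[[-1.5,5.8,1,0,0,-3.9],[-2,8.5,1,0,0,-6],[-2.4,11.2,1,0,0,-8],[-2.7,14,1,0,0,-10],[-2.9,16.6,1,0,0,-12],[-3,19.3,1,0,0,-14],[-3,22,1,0,0,-16],[-3,23.5,1,0,0,-17]]]' 0
python3 - <<'E'
from h import *
st()
t=r.snapshot("top");crop(t,"t4",150,160,200,150,4)
E
```

```text
time: 6.1
eef_pos: [567.7, 7.8, 127.4]
tcp_rot: [180.0, -0.2, 75.2]
force: [-5.6, 2.2, 5.5]
grip_width: -0.3
t 6.1 pos [567.7   7.8 127.4] rot [180.   -0.2  75.2] F [-5.6  2.2  5.5] grip -0.3
```

View pics/t4.png

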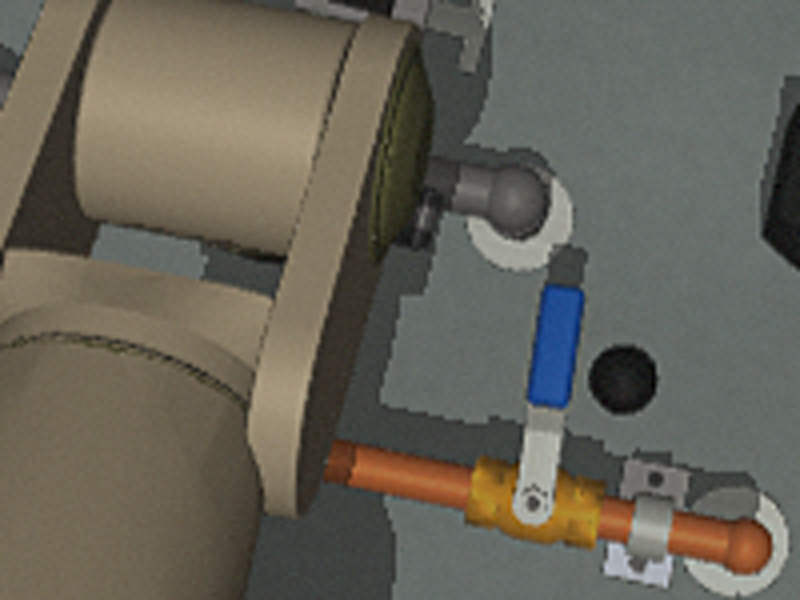

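The arm hides the red lever in this view. I'll go on in small steps and watch the force.

```bash
python3 -m handwheel '[[[0,1,0,0,0,-0.8],[0,2,0,0,0,-1.6],[0,3,0,0,0,-2.4]]]' 0; python3 -m handwheel '[[[0,1,0,0,0,-0.6],[0,2,0,0,0,-1.2]]]' 0
```

```text
time: 6.45
eef_pos: [569.9, 6.4, 127.4]
tcp_rot: [-180.0, -0.1, 77.6]
force: [-6.7, -3.1, 1.9]
grip_width: -0.0
time: 6.65
eef_pos: [571.1, 5.7, 127.5]
tcp_rot: [-179.8, -0.1, 78.8]
force: [-5.4, -0.4, 1.4]
grip_width: -0.1
```

```bash
python3 -m handwheel '[[[0,1.5,0,0,0,0],[0,2.5,0,0,0,0]]]' 0
python3 - <<'E'
from h import *
w=r.snapshot("wrist");cv2.imwrite("pics/w5.png",w["image"])
s=r.snapshot("scene");crop(s,"sc5",240,130,180,180,3)
E
```

```text
time: 6.85
eef_pos: [572.9, 5.0, 127.5]
tcp_rot: [-179.7, -0.1, 78.8]
force: [-5.3, 0.2, 1.6]
grip_width: -0.1
```

View pics/sc5.png

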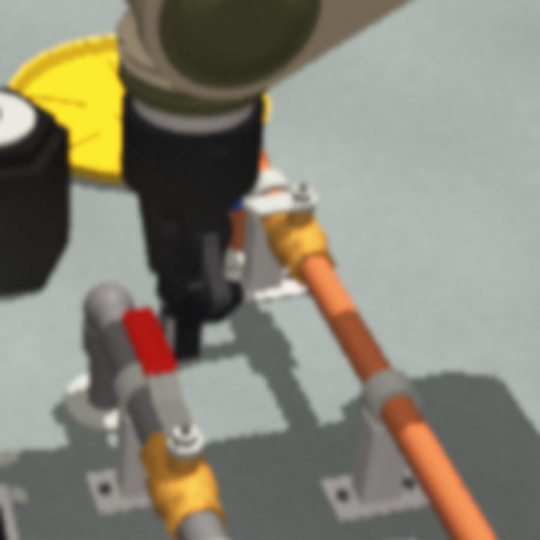

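View pics/w5.png

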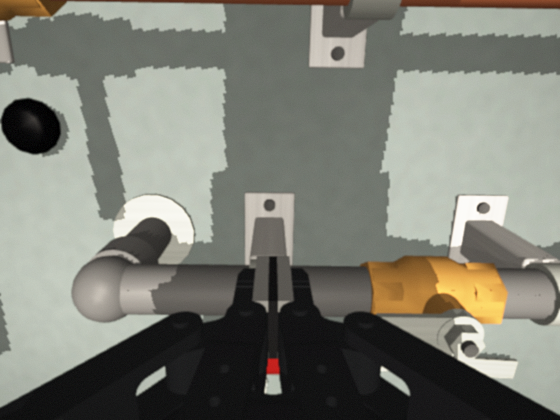

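The scene view shows the red lever nearly in line with the pipe. The force is still the 5 N sliding load, so it hasn't reached the stop.

```bash
python3 -m handwheel '[[[0,1,0,0,0,0],[0,2,0,0,0,0]]]' 0;python3 -m handwheel '[[[0,1,0,0,0,0],[0,2,0,0,0,0]]]' 0
```

```text
time: 7.15
eef_pos: [573.5, 4.8, 127.4]
tcp_rot: [-179.5, -0.1, 78.8]
force: [-15.7, 3.5, 7.9]
grip_width: -0.2
time: 7.35
eef_pos: [573.5, 4.8, 127.4]
tcp_rot: [-179.2, -0.1, 78.8]
force: [-17.7, 1.8, 9.7]
grip_width: -0.1
```

The force has risen to 17 N with no more motion, so the lever is at its stop. I back off and lift.

```bash
python3 -m handwheel '[[[0,-3,0,0,0,0],[0,-15,0,0,0,0],[0,-30,0,0,0,0],[0,-30,-30,0,0,0],[0,-30,-75,0,0,0],[0,-30,-120,0,0,0],[0,-30,-160,0,0,0],[0,-30,-160,0,0,0]]]' 0
python3 - <<'E'
from h import *
st();w=r.snapshot("wrist");cv2.imwrite("pics/w6.png",w["image"])
print(row([440,-180,290],-8))
E
```

```text
time: 8.15
eef_pos: [548.1, 9.4, 293.7]
tcp_rot: [-179.9, -0.1, 78.8]
force: [0.7, 0.1, -0.2]
grip_width: -0.0
t 8.15 pos [548.1   9.4 293.7] rot [-1.799e+02 -1.000e-01  7.880e+01] F [ 0.7  0.1 -0.2] grip -0.0
[-206.8, -68.4, 0.7, -0.4, 0.3, 86.8]
```

View pics/w6.png

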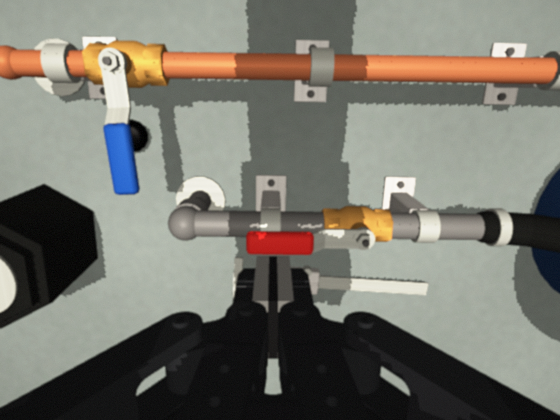

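The red sleeve at (280,243) and its stem at (366,241) lie in line with the grey pipe. The blue sleeve is at (121,158) with its stem at (111,61).

Run:
```python
from h import *
d=r.snapshot("wrist");ms=masks(d)
def ang(a,b): v=b-a;return np.degrees(np.arctan2(v[1],v[0]))
for n in("red","blue"):
    m=ms[n].copy();m[:,450:]=0;p=cloud(d,m);p=p[(p[:,2]>120)&(p[:,2]<140)];rc=cv2.minAreaRect(p[:,:2].astype(np.float32));print(n,len(p),p.mean(0).round(1),np.round(rc[0],1),np.round(rc[1],1),rc[2])
st_=atz(d,[[366.5,241],[111,61.5]],122);sl=atz(d,[[280,242.5],[121,158]],130)
print(st_.round(1),sl.round(1)); print("red dir",ang(st_[0],sl[0]),"blue dir",ang(st_[1],sl[1]))
v=st_[0]-st_[1];print("yaw stems",np.degrees(np.arctan2(v[1],v[0]))-55.008,np.hypot(*v[:2]))
P=atz(d,[[186,223],[478,225.5]],87);print("drain pipe dir",ang(P[1],P[0])+90)
P=atz(d,[[5,61],[545,70]],87);print("water pipe dir",ang(P[1],P[0])+90)
```

```text
red 1366 [591.1   6.2 129. ] [592.    5.9] [53.2 18.4] 77.6635971069336
blue 1745 [499.5 -99.3 129.1] [ 500.3 -100.2] [18.9 53.8] 80.92098999023438
[[603.8  77.  122. ]
 [429.4 -86.2 122. ]] [[587.8   7.  130. ]
 [497.2 -97.3 130. ]]
red dir -102.86021401273493 blue dir -9.307030839255889
yaw stems -11.904077887590589 238.88955961522908
drain pipe dir -11.808351216229795
water pipe dir -12.161227167917644
```

Red is at -102.5° with the pipe at -102.2°, so it is fully open. Blue is at about -9.1° (0.05 rad). Its goal is a world direction of about +32.8°, about stem (429,-89). I move to blue's clockwise side.

Run:
```python
from h import *
print(tg([429,-89],-9,-37,290,0))
```

```text
[-153.8, -19.8, -1.7, -0.6, 0.5, 87.8]
```

```bash
python3 -m handwheel '[[[-15,-2,0,0,0,8.5],[-30,-4,0,0,0,17],[-45,-6,0,0,0,25.5],[-60,-8,0,0,0,34],[-75,-10,0,0,0,42],[-90,-12,0,0,0,50],[-105,-14,0,0,0,58],[-120,-16,0,0,0,66],[-137,-18,0,0,0,74],[-154,-20,0,0,0,82]]]' 0
python3 - <<'E'
from h import *
st();print(tg([429,-89],-9,-37,290,0),tg([429,-89],-9,-37,128,0))
E
```

```text
time: 9.25
eef_pos: [496.5, -138.1, 286.7]
tcp_rot: [-179.8, 0.8, -3.5]
force: [0.1, -0.2, -0.3]
grip_width: 0.2
t 9.25 pos [ 496.5 -138.1  286.7] rot [-179.8    0.8   -3.5] F [ 0.1 -0.2 -0.3] grip 0.2
[0.7, -0.8, -3.3, -0.2, 0.8, 5.5] [2.9, -0.3, 158.7, -0.2, 0.8, 5.5]
```

```bash
python3 -m handwheel '[[[0,0,20,0,0.8,5.5],[1,0,60,0,0.8,5.5],[2,0,100,0,0.8,5.5],[2,0,130,0,0.8,5.5],[3,0,150,0,0.8,5.5],[3,0,158,0,0.8,5.5],[3,0,158,0,0.8,5.5]]]' 0
python3 - <<'E'
from h import *
st();d=r.snapshot("wrist");cv2.imwrite("pics/w7.png",d["image"])
s=r.snapshot("scene");crop(s,"sc7",240,130,180,180,3)
for th in(-9,-6,-3,0,3,6,9,12,15,18,21,24,27,30): print(th,tg([429,-89],th,-21,127.5,0))
E
```

```text
time: 9.95
eef_pos: [496.7, -137.3, 127.4]
tcp_rot: [-179.8, 0.2, -9.0]
force: [0.8, -0.7, -0.6]
grip_width: -0.1
t 9.95 pos [ 496.7 -137.3  127.4] rot [-179.8    0.2   -9. ] F [ 0.8 -0.7 -0.6] grip -0.1
-9 [-0.4, -16.4, 1.8, -0.1, -0.0, -0.0]
-6 [0.6, -20.4, 1.8, -0.1, -0.0, -3.0]
-3 [1.4, -24.4, 1.8, -0.1, -0.0, -6.0]
0 [2.0, -28.4, 1.8, -0.1, -0.0, -9.0]
3 [2.3, -32.5, 1.9, -0.1, -0.0, -12.0]
6 [2.5, -36.5, 1.9, -0.1, -0.1, -15.0]
9 [2.4, -40.6, 1.9, -0.1, -0.1, -18.0]
12 [2.2, -44.7, 1.9, -0.1, -0.1, -21.0]
15 [1.7, -48.7, 1.9, -0.1, -0.1, -24.0]
18 [1.0, -52.7, 1.9, -0.1, -0.1, -27.0]
21 [0.1, -56.7, 1.9, -0.1, -0.1, -30.0]
24 [-1.1, -60.6, 1.9, -0.1, -0.1, -33.0]
27 [-2.4, -64.5, 1.9, -0.1, -0.1, -36.0]
30 [-3.9, -68.3, 1.9, -0.1, -0.1, -39.0]
```

View pics/w7.png

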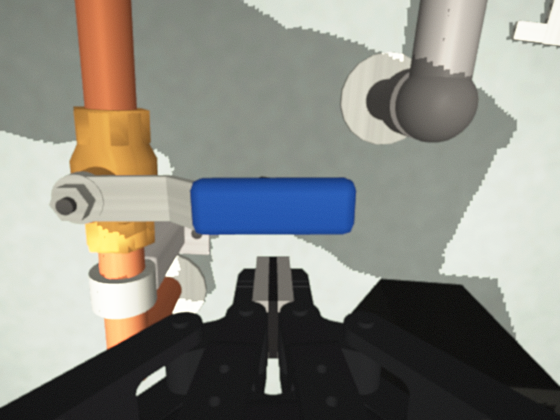

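View pics/sc7.png

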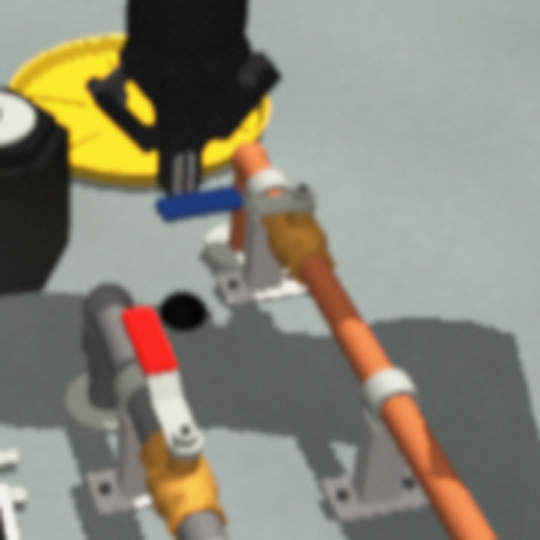

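The fingers are free behind the blue sleeve, which spans columns 190–355 at row 205. Red is still in line. I push to about +24°, then measure.

```bash
python3 -m handwheel '[[[0,-8,0.5,0,0,0],[0,-16,1,0,0,0],[0.6,-20,1,0,0,-3],[1.4,-24,1,0,0,-6],[2,-28,1,0,0,-9],[2.3,-32,1,0,0,-12],[2.5,-36,1,0,0,-15],[2.4,-40,1,0,0,-18],[2.2,-44.5,1,0,0,-21],[1.7,-48.5,1,0,0,-24]]]' 0
python3 - <<'E'
from h import *
st();d=r.snapshot("wrist");cv2.imwrite("pics/w8.png",d["image"])
p=cloud(d,masks(d)["blue"]);p=p[(p[:,2]>124)&(p[:,2]<137)];print(len(p),cv2.minAreaRect(p[:,:2].astype(np.float32)))
for th in(15,18,21,24,26,28,30,32,33): print(th,tg([429,-89],th,-21,127.5,0))
E
```

```text
time: 11.05
eef_pos: [507.5, -90.5, 129.2]
tcp_rot: [179.9, -0.2, 15.1]
force: [0.2, -6.7, 0.1]
grip_width: 0.1
t 11.05 pos [507.5 -90.5 129.2] rot [179.9  -0.2  15.1] F [ 0.2 -6.7  0.1] grip 0.1
7959 ((499.2937927246094, -70.921630859375), (54.53132629394531, 20.87370491027832), 15.186125755310059)
15 [-0.5, -0.2, 1.7, 0.0, -0.2, 0.3]
18 [0.5, -4.2, 1.7, 0.0, -0.2, -2.7]
21 [1.3, -8.2, 1.7, 0.1, -0.2, -5.7]
24 [1.9, -12.2, 1.7, 0.1, -0.2, -8.7]
26 [2.2, -14.9, 1.7, 0.1, -0.2, -10.7]
28 [2.4, -17.6, 1.7, 0.1, -0.2, -12.7]
30 [2.5, -20.3, 1.7, 0.1, -0.2, -14.7]
32 [2.5, -23.0, 1.7, 0.1, -0.2, -16.7]
33 [2.5, -24.4, 1.7, 0.1, -0.1, -17.7]
```

View pics/w8.png

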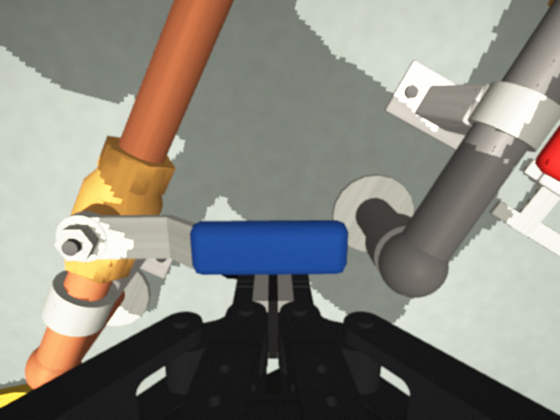

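The lever is flush with the fingers at 15.2°, exactly as planned. I carry on to 32.5°.

```bash
python3 -m handwheel '[[[0.5,-4.2,1,0,0,-2.7],[1.3,-8.2,1,0,0,-5.7],[1.9,-12.2,1,0,0,-8.7],[2.2,-15,1,0,0,-10.7],[2.4,-17.6,1,0,0,-12.7],[2.5,-20.3,1,0,0,-14.7],[2.5,-22.5,1,0,0,-16.3],[2.5,-23.5,1,0,0,-17],[2.5,-23.5,1,0,0,-17]]]' 0
python3 - <<'E'
from h import *
st();d=r.snapshot("wrist");cv2.imwrite("pics/w9.png",d["image"])
p=cloud(d,masks(d)["blue"]);p=p[(p[:,2]>124)&(p[:,2]<137)];print(len(p),cv2.minAreaRect(p[:,:2].astype(np.float32)))
E
```

```text
time: 12.0
eef_pos: [504.2, -66.9, 129.1]
tcp_rot: [179.7, -0.2, 32.4]
force: [-0.2, -6.4, 1.4]
grip_width: 0.1
t 12.0 pos [504.2 -66.9 129.1] rot [179.7  -0.2  32.4] F [-0.2 -6.4  1.4] grip 0.1
7991 ((490.1082763671875, -50.172142028808594), (55.149383544921875, 20.770633697509766), 33.9393424987793)
```

The lever reads 32–34° against a goal of 32.8°. I back off, lift and check.

```bash
python3 -m handwheel '[[[0,3,0,0,0,0],[0,15,0,0,0,0],[0,30,0,0,0,0],[0,30,-20,0,0,0],[0,30,-60,0,0,0],[0,30,-100,0,0,0],[0,30,-140,0,0,0],[0,30,-170,0,0,0],[0,30,-170,0,0,0]]]' 0
python3 - <<'E'
from h import *
st();d=r.snapshot("wrist");cv2.imwrite("pics/w10.png",d["image"])
for n in("blue","red"):
    p=cloud(d,masks(d)[n]);p=p[(p[:,2]>124)&(p[:,2]<137)]
    if len(p)>50: print(n,len(p),cv2.minAreaRect(p[:,:2].astype(np.float32)))
print(row([300,-330,300],32))
E
```

```text
time: 12.95
eef_pos: [520.7, -92.5, 303.6]
tcp_rot: [179.4, -0.4, 32.4]
force: [0.8, 0.6, 0.3]
grip_width: 0.1
t 12.95 pos [520.7 -92.5 303.6] rot [179.4  -0.4  32.4] F [0.8 0.6 0.3] grip 0.1
blue 1724 ((489.5420837402344, -50.36995315551758), (53.90325164794922, 18.84413719177246), 33.33452606201172)
red 1681 ((592.077392578125, 5.272884368896484), (54.44533920288086, 18.442567825317383), 77.94327545166016)
[-313.1, 83.1, -0.1, 0.4, -0.3, 0.4]
```

View pics/w10.png

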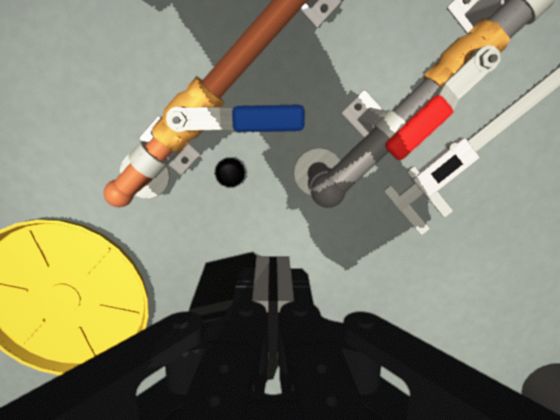

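Blue is 45.4° past across (relative to red at its stop), and red is in line. I'll move the arm clear and compare the top view with the first one, to check the loose items.

```bash
python3 -m handwheel '[[[-40,10,0,0,0,0],[-80,20,0,0,0,0],[-120,30,0,0,0,0],[-160,40,0,0,0,0],[-200,52,0,0,0,0],[-240,64,0,0,0,0],[-280,74,0,0,0,0],[-313,83,0,0,0,0],[-313,83,0,0,0,0],[-313,83,0,0,0,0]]]' 0
python3 - <<'E'
from h import *
st();t=r.snapshot("top")["image"];a=cv2.imread("pics/top0.png")
cv2.imwrite("pics/top9.png",t)
for n,(x,y,w,h) in {"onyx":(296,245,22,20),"caliper":(162,132,120,48),"barrel":(336,170,72,72),"lid":(376,244,118,118)}.items():
    res=cv2.matchTemplate(t[y-8:y+h+8,x-8:x+w+8],a[y:y+h,x:x+w],cv2.TM_CCOEFF_NORMED);_,s,_,l=cv2.minMaxLoc(res);print(n,s,l[0]-8,l[1]-8)
print(r.read_state()["dq"].round(2))
E
```

```text
time: 14.0
eef_pos: [299.8, -329.9, 298.9]
tcp_rot: [179.7, -0.3, 32.3]
force: [0.8, 1.2, -0.1]
grip_width: -0.2
t 14.0 pos [ 299.8 -329.9  298.9] rot [179.7  -0.3  32.3] F [ 0.8  1.2 -0.1] grip -0.2
onyx 0.9297552108764648 0 0
caliper 0.9943839907646179 0 0
barrel 0.9974983930587769 0 0
lid 0.6505335569381714 0 0
[ 1.36 -0.44 -0.15 -0.1   0.04 -0.07]
```

View pics/top9.png

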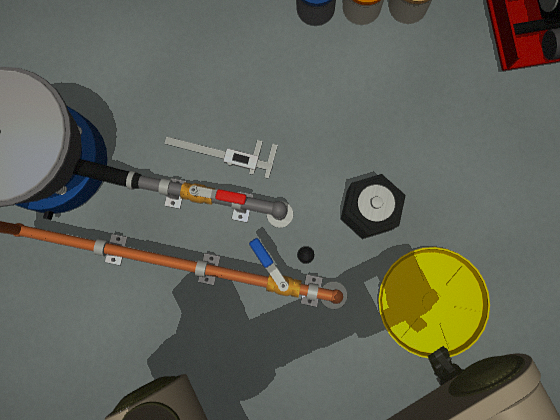

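The top view shows the red sleeve in line with its pipe at (231,197) and the blue one at half at (261,252). All four loose items have shifted by 0 pixels, and the arm is clear. I hand in.

```bash
python3 -c "
from bench import r
print(r.hand_in())"
```

```text
the job is handed in; nothing more can be done
None
```

I pushed the red drain lever to its stop first, then set the blue water lever to half open, using only the shut fingertips. The job is handed in after about 14 s on the robot's clock; the hand-in gave no verdict.

- **Red lever:** it ended at about -102.1° in world terms, and the pipe runs at -102.2°. The force at the stop rose to about 20 N. Sliding took 5–9 N on either lever.
- **Blue lever:** it stands 45.4° open, measured against the red lever at its stop. The last close wrist pictures gave its world direction as 33.3° to 33.9°, against a goal of 32.8°.
- **Loose items:** the stone, caliper, barrel and lid show no shift in the top view. The lid's match score was low (0.65) because a shadow and part of the gripper covered it. The arm was clear of everything at the end.
- **Disagreement:** heights triangulated from the top and scene cameras came out 7–10 mm lower than their depth readings. I used the wrist camera positions instead, and both levers followed the fingers as planned.

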